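# Reload the finish-bottle rack and swing its keeper bar shut

### The job

Fold the bottle rack's keeper bar all the way down, drop the two stray wood off-cuts that lie in the rack's lane into the black scrap bin, and stand every fallen finish bottle upright, cap up, in the rack's row alongside the bottles already standing there. When the row is complete, swing the keeper bar back up until it is fully home in its detent, leaving all bottles standing in line behind it and the jar and sanding block where they were.

Things in the scene. Friction and masses are not known exactly. Their poses are not given: they have to be found in the camera images.
- bottle1: white, blue-labelled, blue-capped square plastic bottle, fallen over, cap roughly away from the robot: 46 mm square body 82 mm tall, tapering shoulder, 32 mm round cap; 110 mm tall over all, 0.1 to 0.2 kg. Origin at mid-length on its long axis (55 mm from either end, 23 mm above what it lies on); x axis from base to cap (up when standing), y and z square to its flat sides. May be absent
- bottle2: yellow, white-labelled, red-capped square plastic bottle, fallen over, cap roughly away from the robot: 46 mm square body 82 mm tall, tapering shoulder, 32 mm round cap; 110 mm tall over all, 0.1 to 0.2 kg. Origin at mid-length on its long axis (55 mm from either end, 23 mm above what it lies on); x axis from base to cap (up when standing), y and z square to its flat sides. May be absent
- bottle3: grey, orange-labelled, black-capped square plastic bottle, fallen over, cap roughly away from the robot: 46 mm square body 82 mm tall, tapering shoulder, 32 mm round cap; 110 mm tall over all, 0.1 to 0.2 kg. Origin at mid-length on its long axis (55 mm from either end, 23 mm above what it lies on); x axis from base to cap (up when standing), y and z square to its flat sides. May be absent
- standing1: white, green-labelled, green-capped square bottle already standing in the rack's lane, same shape (46 mm square body 82 mm tall, tapering shoulder, 32 mm round cap; 110 mm tall over all), loose. Origin at the centre of its underside, z up to the cap, x and y square to its flat sides
- standing2: white, green-labelled, green-capped square bottle already standing in the rack's lane, same shape (46 mm square body 82 mm tall, tapering shoulder, 32 mm round cap; 110 mm tall over all), loose. Origin at the centre of its underside, z up to the cap, x and y square to its flat sides
- rack: wooden bottle rack, fixed: an open-fronted lane for a row of five bottles at 100 mm pitch along its y, on the line x = 0. Origin at bench height under the lane centre; x from front to back, z up. Lane floor 15 mm high, x = -60 to 45 mm; back panel behind it 75 mm high; end cheeks: inner faces at y = +-256 mm, 12 mm thick, 40 mm high, forward to x = -78 mm
- keeper (a joint): keeper bar's hinge angle: 0 = swung fully up into its detent, standing upright across the rack's front; grows as it folds forward and down towards the robot; 1.5 = fully down, level in front of the rack. Stiff enough to stay where it is left
- keeper_grip (a point): middle of the red grip sleeve (18 mm thick, 60 mm long along the bar) at the keeper bar's end, outside the rack's cheek on the -y side; the bar is a 12 mm steel rod running along the rack's y, on 55 mm arms. Axes turn with the bar: y along the bar, z from hinge to bar
- keeper_hinge (a point): centre of the keeper bar's hinge line, which runs along the rack's y, 66 mm in front of the rack's centre and 20 mm above the bench
- offcut1: pale pine off-cut, 60 x 38 x 50 mm (its x, y, z), 70 g, lying loose in the rack's lane among the bottles. Origin at the centre of its underside
- offcut2: pale pine off-cut, 60 x 38 x 50 mm (its x, y, z), 70 g, lying loose in the rack's lane among the bottles. Origin at the centre of its underside
- scrap_bin: black open-topped scrap bin, fixed, 170 x 170 mm outside, 65 mm high, walls 6 mm, floor 6 mm, a few thin wood scraps on the bottom. Origin at the centre of its underside
- screw_jar: amber glass jar with a steel lid, 56 mm across, 75 mm tall, loose bystander; origin at the centre of its underside
- sanding_block: cork sanding block 90 x 50 x 30 mm, loose bystander; origin at the centre of its underside
There are look-alikes about, which are no part of the job. Leave any green look-alike of the offcut1 alone. What is shaped like the offcut2 but green or yellow is not meant.

How it is judged (in metres and radians):
On the way, in this order (a step that is already met when the one before it is completed fails the run):
1. the keeper bar is folded fully down (value of joint keeper above 1.25 rad), for 0.2 s.
2. with the bar still down, both off-cuts are in the scrap bin and every bottle stands upright in the rack's row (value of joint keeper above 1.1 rad and x of offcut1 in the frame of scrap_bin between -0.08 and 0.08 m and y of offcut1 in the frame of scrap_bin between -0.08 and 0.08 m and height (world z) of each of offcut1, offcut2 below 0.06 m and x of offcut2 in the frame of scrap_bin between -0.08 and 0.08 m and y of offcut2 in the frame of scrap_bin between -0.08 and 0.08 m and angle between each of bottle1, bottle2, bottle3's own x axis and vertical below 0.12 rad and x of bottle1 in the frame of rack between -0.037 and 0.037 m and y of bottle1 in the frame of rack between -0.245 and 0.245 m and z of bottle1 in the frame of rack between 0.062 and 0.078 m and linear speed of each of bottle1, bottle2, bottle3, standing1, standing2 below 0.03 m/s and x of bottle2 in the frame of rack between -0.037 and 0.037 m and y of bottle2 in the frame of rack between -0.245 and 0.245 m and z of bottle2 in the frame of rack between 0.062 and 0.078 m and x of bottle3 in the frame of rack between -0.037 and 0.037 m and y of bottle3 in the frame of rack between -0.245 and 0.245 m and z of bottle3 in the frame of rack between 0.062 and 0.078 m and angle between each of standing1, standing2's own z axis and vertical below 0.12 rad and x of standing1 in the frame of rack between -0.037 and 0.037 m and y of standing1 in the frame of rack between -0.245 and 0.245 m and z of standing1 in the frame of rack between 0.007 and 0.023 m and x of standing2 in the frame of rack between -0.037 and 0.037 m and y of standing2 in the frame of rack between -0.245 and 0.245 m and z of standing2 in the frame of rack between 0.007 and 0.023 m), for 0.2 s.
At the end, for the whole second after the job is handed in: Bar within 0.06 rad of closed; every bottle present at rest on the lane floor, cap up within 0.12 rad, axis within 37 mm of the row line and 245 mm of the rack centre; off-cuts inside the scrap bin; jar and sanding block within 30 mm of where they were (value of joint keeper below 0.06 rad and x of offcut1 in the frame of scrap_bin between -0.08 and 0.08 m and y of offcut1 in the frame of scrap_bin between -0.08 and 0.08 m and height (world z) of each of offcut1, offcut2 below 0.06 m and x of offcut2 in the frame of scrap_bin between -0.08 and 0.08 m and y of offcut2 in the frame of scrap_bin between -0.08 and 0.08 m and angle between each of bottle1, bottle2, bottle3's own x axis and vertical below 0.12 rad and x of bottle1 in the frame of rack between -0.037 and 0.037 m and y of bottle1 in the frame of rack between -0.245 and 0.245 m and z of bottle1 in the frame of rack between 0.062 and 0.078 m and linear speed of each of bottle1, bottle2, bottle3, standing1, standing2 below 0.03 m/s and x of bottle2 in the frame of rack between -0.037 and 0.037 m and y of bottle2 in the frame of rack between -0.245 and 0.245 m and z of bottle2 in the frame of rack between 0.062 and 0.078 m and x of bottle3 in the frame of rack between -0.037 and 0.037 m and y of bottle3 in the frame of rack between -0.245 and 0.245 m and z of bottle3 in the frame of rack between 0.062 and 0.078 m and angle between each of standing1, standing2's own z axis and vertical below 0.12 rad and x of standing1 in the frame of rack between -0.037 and 0.037 m and y of standing1 in the frame of rack between -0.245 and 0.245 m and z of standing1 in the frame of rack between 0.007 and 0.023 m and x of standing2 in the frame of rack between -0.037 and 0.037 m and y of standing2 in the frame of rack between -0.245 and 0.245 m and z of standing2 in the frame of rack between 0.007 and 0.023 m and distance of each of screw_jar, sanding_block from where it was at the start of the episode below 0.03 m); the robot touches nothing.
It fails at once if the screw jar is tipped over (angle between screw_jar's own z axis and vertical above 0.6 rad).
Of bottle1, bottle2, bottle3 only 2 to 3 are there at a start; the rules pass over those that are not, and their reading is None.
At some moment in a run one of offcut1, offcut2 may be knocked a few centimetres aside while the robot is not near it.
It also fails if it takes over 208 s, if anything falls off the work surface, if the arm or the gripper's body presses on something with over 40 N, if the wrist force passes 120 N, or if a joint passes its speed limit or range.

### The arm

A 7-joint arm with a two-finger parallel gripper is mounted at the origin on the work surface. World frame = base frame: x ahead of the robot, y to its left, z up, the work surface at z = 0. Lengths are in m, angles in degrees, forces in N, time in s.
With the tool pointing down it reaches from about 0.4 to 0.9 m from the base axis. Payload 5.5 kg.
Tool frame: the origin (TCP) lies at the very end of the fingers, on their centre line; the grasp point (between the pads) lies ctrl.grasp_offset behind it (ctrl.grasp_offset is the distance from the TCP to the grasp point, in m); z points along the fingers, y is the line along which they close (so a half turn about z gives the same grasp; the last joint's range is limited). The gripper opens to 92 mm and grips with 3 to 60 N. Pads are 19 mm wide; open, the fingers measure 130 mm over their backs; the gripper's body (75 mm by 190 mm) begins 47 mm behind the grasp point.
Start: joints at [87.388, 28.699, -24.465, 88.831, 12.651, 65.22, -12.049], TCP at [0.198, -0.619, 0.227] pointing down, gripper open.
Joint ranges: [-164.97, 164.97], [-17.58, 116.51], [-87.97, 89.64], [11.32, 138.91], [-80.73, 260.73], [10.89, 115.49], [-147.41, 147.41]. Speed limits (degrees/s): [147.25, 147.25, 180, 180, 180, 180, 180].

### API

Orientations are given as [roll, pitch, yaw] about the fixed x, y, z axes, in that order (R = Rz(yaw) Ry(pitch) Rx(roll)).
In Python, from station import ctrl, eyes, workorder gives the robot as it stands.
- The arm moves only by the shell command python3 -m handwheel 'ROWS' [FORCE]. ROWS is JSON, one flat list of numbers, 5 for each row, row after row: the shift along the tool's x, y, z in units of 0.4 m (1.0 is 0.4 m), then the turn about the tool's z in units of 180 degrees (1.0 is 180 degrees), then the finger opening in mm, from 0 to 91.8. A call has exactly 8 rows; each row is the pose to reach, as a shift and turn from the pose commanded when the call began, along the tool's axes at that moment, turning the shorter way round; what a row does not reach only later rows make up. A row lasts 1/8 s, in which the tool goes at most 62.5 mm and 10.7 degrees, less where a joint would pass 70% of its speed; a pose out of reach is approached as far as the arm can. A call with a number of a shift or a turn outside -1 to 1 is refused whole. A call with a gripper value outside its range is refused whole. The fingers move at their own pace and stop on an object; FORCE is the grip in N (left out, the last holds). Time passes only in rows, so rows that repeat a pose let the fingers close, or fill a call up. It gives the time, the measured TCP pose, the force, the opening and the grip force at its end, in the units of the state.
- ctrl.sense(): the state, without advancing time (a new reading comes with each control period).
- eyes.capture(name): name is "side" or "top" or "wrist"; returns the picture (400x640x3 uint8, red, green, blue); there is no depth.
- eyes.calibration(name): a dict with "intrinsics" (3x3 intrinsics, pixels), "cam_to_world" (4x4, takes a point from camera to world coordinates). Camera axes: x right, y down, z forward; pixel columns grow to the right and rows downward; lengths in m; the calibration is good to about 2 mm. A picture is of the moment at which its call begins: read the wrist's pose just before it. calibration takes no time and is no camera call; for the wrist camera it gives the pose at the moment of the call.
- workorder.hand_in(): hands the job in; it is judged then, once.
The state is a dict: "time": time; "joint_pos": joint angles; "dq": joint speeds; "effort": joint torques, N m; "tcp_pos": TCP position; "tcp_rot": TCP orientation; "wrist_force": force on the tool from outside, world axes, zero at the start; "ft_torque": the same for the moment, N m; "finger_gap": finger opening in m; "finger_force": force on a finger pad.
Only numpy, scipy, OpenCV 4.12 (cv2) and the standard library are available. Lean on these libraries where they do the work, as an engineer would, in place of code of your own. Each camera call takes 0.05 s, during which the arm holds its last target. There are 200 camera calls.

## Working session

There is one attempt and no reset: what is moved stays moved. The work goes in short steps, Python scripts to look and compute and a shell command to move; the robot and the scene stay as the last step left them, time stands still between calls to the robot, and variables do not carry over. Pictures are saved under pics/ and viewed, at most 14 in all, crops included, and the job is handed in when it is done.

```bash
mkdir -p pics; ls; python3 - <<'E'
from station import ctrl,eyes
import cv2,numpy as np
print(ctrl.grasp_offset,ctrl.sense())
for n in("top","side","wrist"):
    im=eyes.capture(n);cv2.imwrite(f"pics/{n}0.png",im[:,:,::-1])
    c=eyes.calibration(n);print(n,np.round(c["intrinsics"],1).tolist(),np.round(c["cam_to_world"],3).tolist())
E
```

```text
pics
0.0188 {'time': 0.0, 'joint_pos': array([ 87.38670834,  28.75476644, -24.45346803,  88.88944398,
        12.65202643,  65.2183471 , -12.05122264]), 'dq': array([ 0.10233628,  0.07900802,  0.01309587, -0.06149933, -0.08997587,
       -0.03317045,  0.06474553]), 'effort': array([ 2.02269607e-04, -5.66585040e+01, -5.81632733e+00, -2.79109293e+01,
       -6.87511289e-02,  3.07804823e-02,  1.48401377e-04]), 'tcp_pos': array([ 0.19730193, -0.61862433,  0.22568277]), 'tcp_rot': array([-1.79891141e+02, -3.65349462e-03,  1.76949303e+01]), 'wrist_force': array([0.54143085, 0.70937728, 0.46933622]), 'ft_torque': array([-0.03483838, -0.0074376 ,  0.02324411]), 'finger_force': 0.0, 'finger_gap': 0.09155028597990408}
top [[509.0, 0.0, 328.0], [0.0, 509.0, 196.9], [0.0, 0.0, 1.0]] [[-0.021, -0.992, 0.125, 0.349], [-1.0, 0.023, 0.014, -0.041], [-0.017, -0.125, -0.992, 1.434], [0.0, 0.0, 0.0, 1.0]]
side [[408.3, 0.0, 320.6], [0.0, 408.3, 195.0], [0.0, 0.0, 1.0]] [[-0.725, -0.504, 0.47, 0.048], [-0.689, 0.517, -0.508, 0.459], [0.013, -0.692, -0.722, 0.813], [0.0, 0.0, 0.0, 1.0]]
wrist [[349.7, 0.0, 319.8], [0.0, 349.7, 197.2], [0.0, 0.0, 1.0]] [[0.303, -0.913, -0.272, 0.27], [-0.953, -0.291, -0.085, -0.595], [-0.002, 0.285, -0.959, 0.384], [0.0, 0.0, 0.0, 1.0]]
```

View pics/top0.png

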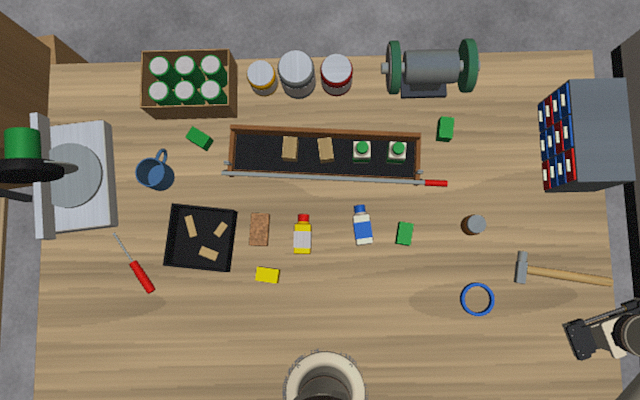

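View pics/side0.png

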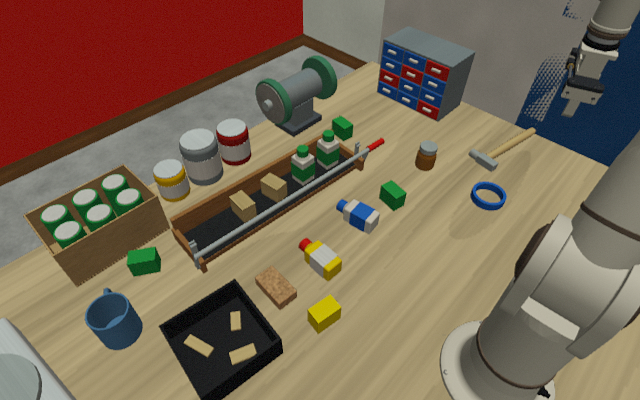

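```bash
cat > h.py <<'E'
import cv2,numpy as np
from station import ctrl,eyes
def ray(n,uv,z,c=None):
    c=c or eyes.calibration(n);T=np.array(c["cam_to_world"]);K=np.array(c["intrinsics"])
    d=T[:3,:3]@np.linalg.solve(K,[uv[0],uv[1],1]);o=T[:3,3];return (o+d*(z-o[2])/d[2])
R=dict(red=((0,150,90),(6,255,255)),yellow=((24,150,120),(32,255,255)),blue=((105,150,80),(122,255,255)),green=((55,120,50),(75,255,255)),pine=((12,60,120),(22,150,255)),black=((0,0,0),(180,255,45)))
def blobs(im,col,amin=40):
    m=cv2.inRange(cv2.cvtColor(im,cv2.COLOR_RGB2HSV),*map(np.array,R[col]))
    for c in cv2.findContours(m,cv2.RETR_EXTERNAL,cv2.CHAIN_APPROX_NONE)[0]:
        if cv2.contourArea(c)>=amin: yield c,cv2.minAreaRect(c)
E
python3 - <<'E'
from h import *
im=cv2.imread("pics/top0.png")[:,:,::-1].copy()
Z=dict(red=.075,yellow=.046,blue=.036,green=.1,pine=.05,black=.065)
for k in ("red","yellow","blue","green"):
    for c,r in blobs(im,k,30):
        print(k,np.round(r[0],1),np.round(r[1],1),round(r[2],1),np.round(ray("top",r[0],Z[k])[:2],3))
cv2.imwrite("pics/crop0.png",cv2.resize(im[110:280,150:460,::-1],None,fx=2.58,fy=2.58,interpolation=cv2.INTER_CUBIC))
E
```

```text
red [141.6 276.4] [35.8  8.9] 56.3 [0.319 0.478]
red [303. 217.] [ 6. 10.] 90.0 [0.467 0.047]
red [436. 183.] [ 6. 22.] 90.0 [ 0.551 -0.313]
red [573.3 163.5] [31.2  3.1] 85.0 [ 0.596 -0.684]
yellow [266.6 274.6] [22.3 14.3] 8.1 [0.316 0.149]
yellow [301.5 250.5] [ 5. 15.] 90.0 [0.379 0.054]
yellow [302.5 226.5] [ 7. 15.] 90.0 [0.444 0.05 ]
blue [477. 299.] [32. 32.] 90.0 [ 0.239 -0.416]
blue [362.3 229.6] [15.3 16.6] 82.4 [ 0.432 -0.113]
blue [359.1 208. ] [6.3 9.6] 78.7 [ 0.492 -0.106]
blue [556.2 170.6] [29.1  2.3] 85.4 [ 0.584 -0.654]
blue [570.5 130.5] [31.2  3. ] 85.2 [ 0.696 -0.702]
blue [559.1 103.5] [29.1  2.3] 85.2 [ 0.775 -0.677]
blue [567.8  98. ] [30.1  2.9] 85.0 [ 0.79  -0.702]
green [404.3 233.3] [14.  21.9] 8.7 [ 0.417 -0.219]
green [398.  147.5] [11. 10.] 90.0 [ 0.646 -0.212]
green [362.  146.5] [11. 10.] 90.0 [ 0.651 -0.116]
green [199.1 138. ] [25.6 13.4] 31.0 [0.685 0.322]
green [ 22.  142.5] [31. 36.] 90.0 [0.685 0.803]
green [445.6 128.8] [13.6 24.3] 5.7 [ 0.694 -0.341]
green [187.5  79.5] [49. 77.] 90.0 [0.85  0.355]
```

View pics/crop0.png

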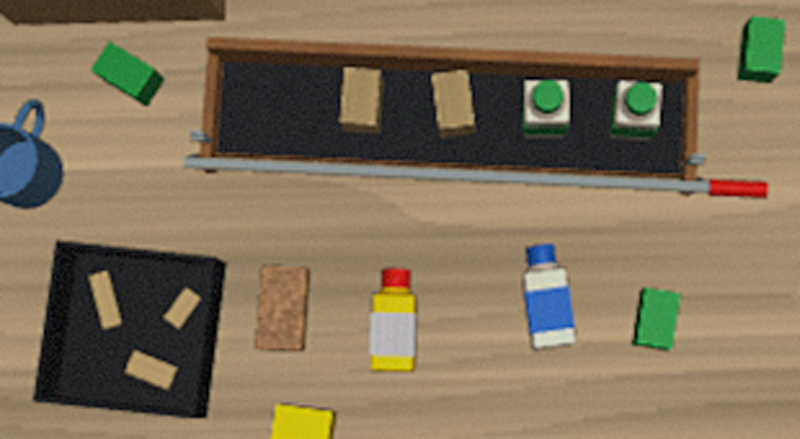

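```bash
python3 - <<'E'
from h import *
o=lambda cu,cv:(150+(cu+.5)/2.58-.5,110+(cv+.5)/2.58-.5)
P=dict(barL=(190,162,.075),gripL=(710,187,.075),gripR=(767,189,.075),gripc=(738,188.5,.08),
off1=(361,97,.065),off2=(454,100,.065),s1=(548,97,.125),s2=(641,99,.125),
bin1=(58,241,.065),bin2=(226,262,.065),bin3=(207,417,.065),bin4=(36,401,.065),
sand=(283,307,.03),ychc=(396,268,.03),ybase=(393,370,.046),ycap=(396,278,.039),yL=(371,340,.046),yR=(414,340,.046),
bcapend=(539,244,.03),bcap=(540,253,.039),bbase=(555,346,.046),bL=(531,300,.046),bR=(571,297,.046),
rkBL=(208,39,.075),rkBR=(698,60,.075),cheekL=(203,165,.04),cheekR=(690,193,.04),green=(657,318,.05))
W={}
for k,(a,b,z) in P.items():
    W[k]=ray("top",o(a,b),z)[:2];print(k,np.round(W[k],3))
d=W["barL"]-W["gripR"];print("bar yaw",np.degrees(np.arctan2(-d[0],d[1])))
d=W["rkBL"]-W["rkBR"];print("back yaw",np.degrees(np.arctan2(-d[0],d[1])),np.linalg.norm(d))
for a,b in(("bbase","bcap"),("ybase","ycap")):
    d=W[b]-W[a];print("bottle yaw",np.degrees(np.arctan2(d[1],d[0])))
E
```

```text
barL [0.594 0.261]
gripL [ 0.554 -0.283]
gripR [ 0.551 -0.343]
gripc [ 0.551 -0.311]
off1 [0.661 0.081]
off2 [ 0.656 -0.018]
s1 [ 0.643 -0.115]
s2 [ 0.639 -0.209]
bin1 [0.514 0.403]
bin2 [0.488 0.225]
bin3 [0.327 0.245]
bin4 [0.347 0.423]
sand [0.442 0.171]
ychc [0.481 0.049]
ybase [0.372 0.053]
ycap [0.469 0.048]
yL [0.404 0.075]
yR [0.403 0.03 ]
bcapend [ 0.503 -0.105]
bcap [ 0.493 -0.106]
bbase [ 0.393 -0.118]
bL [ 0.442 -0.095]
bR [ 0.444 -0.137]
rkBL [0.726 0.243]
rkBR [ 0.69  -0.277]
cheekL [0.596 0.255]
cheekR [ 0.553 -0.268]
green [ 0.42  -0.226]
bar yaw -4.085199912687228
back yaw -3.980962689115452 0.5208036100863241
bottle yaw 7.2274072165345675
bottle yaw -2.45353475522136
```

```bash
cat > to.py <<'E'
# prints the move (units of the handwheel) to reach world x y z yaw targets, from the present pose
import sys,numpy as np
from scipy.spatial.transform import Rotation as Ro
from station import ctrl
s=ctrl.sense();p=s["tcp_pos"];r=s["tcp_rot"];M=Ro.from_euler("xyz",r,degrees=True)
v=list(map(float,sys.argv[1:]))
for i in range(0,len(v),4):
    d=M.inv().apply(np.array(v[i:i+3])-p)/.4;t=-((v[i+3]-r[2]+180)%360-180)/180
    print(np.round(d,3).tolist(),round(t,3))
print("at",np.round(p,4),np.round(r,1),"F",np.round(s["wrist_force"],1),"gap",round(s["finger_gap"],4),"t",s["time"])
E
python3 to.py 0.551 -0.313 0.16 86
```

```text
[1.075, -0.459, 0.166] -0.379
at [ 0.1973 -0.6188  0.226 ] [-179.9   -0.    17.7] F [-1.2 -0.4 -1.3] gap 0.0917 t 0.15
```

```bash
python3 -m handwheel '[0.95,-0.4,0.1,-0.379,91,0.95,-0.4,0.1,-0.379,91,0.95,-0.4,0.1,-0.379,91,0.95,-0.4,0.1,-0.379,91,0.95,-0.4,0.1,-0.379,91,0.95,-0.4,0.1,-0.379,91,0.95,-0.4,0.1,-0.379,91,0.95,-0.4,0.1,-0.379,91]' 20; python3 to.py 0.551 -0.313 0.14 86
```

```text
time: 1.15
tcp_pos: [0.5139, -0.3467, 0.1864]
tcp_rot: [179.9, -0.2, 86.3]
wrist_force: [-0.3, -0.5, 0.4]
finger_gap: 0.0908
finger_force: 0.0
[0.09, 0.087, 0.116] 0.002
at [ 0.5139 -0.3467  0.1864] [179.9  -0.2  86.3] F [-0.3 -0.5  0.4] gap 0.0908 t 1.15
```

```bash
python3 -m handwheel '[0.09,0.087,0.08,0,91,0.09,0.087,0.08,0,91,0.09,0.087,0.08,0,91,0.09,0.087,0.08,0,91,0.09,0.087,0.08,0,91,0.09,0.087,0.08,0,91,0.09,0.087,0.08,0,91,0.09,0.087,0.08,0,91]'; python3 - <<'E'
from h import *
c=eyes.calibration("wrist");im=eyes.capture("wrist");cv2.imwrite("pics/w1.png",im[:,:,::-1])
for k,r in blobs(im,"red",100): print(np.round(r[0]),np.round(r[1]),r[2],[np.round(ray("wrist",q,.08,c)[:2],3).tolist() for q in (r[0],*cv2.boxPoints(r))])
E
python3 to.py 0.551 -0.313 0.063 86
```

```text
time: 2.15
tcp_pos: [0.5482, -0.3179, 0.1548]
tcp_rot: [180.0, 0.0, 85.9]
wrist_force: [0.7, 0.3, 0.3]
finger_gap: 0.0911
finger_force: 0.0
[328. 196.] [85. 24.] 90.0 [[0.554, -0.309], [0.548, -0.279], [0.564, -0.28], [0.561, -0.341], [0.543, -0.34]]
[0.013, 0.006, 0.229] -0.0
at [ 0.5483 -0.3179  0.1548] [180.    0.   85.9] F [ 0.6 -0.3  0.4] gap 0.0908 t 2.2
```

View pics/w1.png

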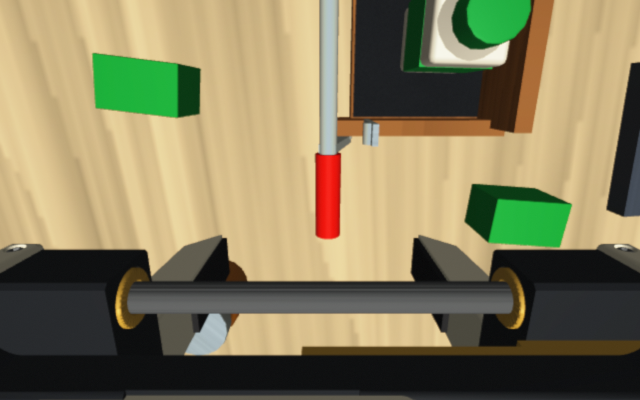

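```bash
python3 -m handwheel '[0.007,0.013,0.12,0,91,0.007,0.013,0.2,0,91,0.007,0.013,0.229,0,91,0.007,0.013,0.229,0,91,0.007,0.013,0.229,0,10,0.007,0.013,0.229,0,10,0.007,0.013,0.229,0,10,0.007,0.013,0.229,0,10]' 15; python3 -m handwheel '[0,0,0,0,10,0,0,0,0,10,0,0,0,0,10,0,0,0,0,10,0,0,0,0,10,0,0,0,0,10,0,0,0,0,10,0,0,0,0,10]'
```

```text
time: 3.2
tcp_pos: [0.5538, -0.3157, 0.0636]
tcp_rot: [180.0, 0.0, 85.9]
wrist_force: [-0.5, 0.0, -0.1]
finger_gap: 0.0559
finger_force: 0.0
time: 4.2
tcp_pos: [0.5537, -0.3154, 0.0631]
tcp_rot: [180.0, -0.0, 85.9]
wrist_force: [1.2, -0.9, -1.3]
finger_gap: 0.0174
finger_force: 15.0
```

```bash
python3 -m handwheel '[0,-0.014,0.001,0,10,0,-0.027,0.003,0,10,0,-0.041,0.006,0,10,0,-0.054,0.011,0,10,0,-0.066,0.017,0,10,0,-0.078,0.024,0,10,0,-0.089,0.032,0,10,0,-0.094,0.037,0,10]' 30;  python3 to.py 0.5537 -0.3154 0.063 85.9
```

```text
time: 5.2
tcp_pos: [0.5252, -0.3134, 0.0503]
tcp_rot: [179.0, 0.0, 86.0]
wrist_force: [19.4, -2.9, -10.7]
finger_gap: 0.0173
finger_force: 30.0
[-0.0, 0.072, -0.03] 0.001
at [ 0.5252 -0.3134  0.0503] [179.   0.  86.] F [ 19.4  -2.9 -10.7] gap 0.0173 t 5.2
```

```bash
python3 -m handwheel '[0,-0.01,0.01,0,10,0,-0.018,0.021,0,10,0,-0.026,0.032,0,10,0,-0.032,0.044,0,10,0,-0.037,0.057,0,10,0,-0.04,0.071,0,10,0,-0.043,0.084,0,10,0,-0.044,0.098,0,10]' 40;  python3 to.py 0.5537 -0.3154 0.063 85.9
```

```text
time: 6.2
tcp_pos: [0.513, -0.313, 0.0203]
tcp_rot: [178.6, 0.4, 86.1]
wrist_force: [1.8, 4.6, 56.4]
finger_gap: 0.0171
finger_force: 40.0
[0.0, 0.105, -0.104] 0.001
at [ 0.513  -0.313   0.0203] [178.6   0.4  86.1] F [ 1.8  4.6 56.4] gap 0.0171 t 6.2
```

```bash
python3 -m handwheel '[0,0,0,0,10,0,0,0,0,10,0,0,0,0,10,0,0,0,0,10,0,0,0,0,10,0,0,0,0,10,0,0,0,0,10,0,0,0,0,10]' 40;  python3 - <<'E'
from h import *
for n in("top","side"):
    im=eyes.capture(n);cv2.imwrite(f"pics/{n}2.png",im[:,:,::-1])
im=cv2.imread("pics/side2.png")[100:300,150:470]
cv2.imwrite("pics/side2c.png",cv2.resize(im,None,fx=2.5,fy=2.5))
E
```

```text
time: 7.2
tcp_pos: [0.5129, -0.3131, 0.0199]
tcp_rot: [178.6, 0.4, 86.1]
wrist_force: [6.0, 4.7, 47.3]
finger_gap: 0.0168
finger_force: 40.0
```

View pics/side2c.png

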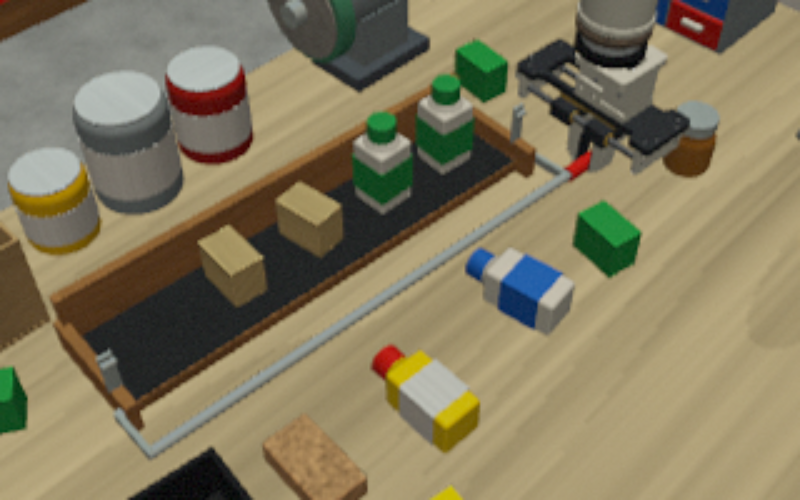

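```bash
python3 -m handwheel '[0,0,0,0,50,0,0,0,0,50,0,0,0,0,50,0,0,-0.03,0,50,0,0,-0.1,0,50,0,0,-0.15,0,10,0,0,-0.15,0,5,0,0,-0.15,0,0]' 20;  python3 - <<'E'
from h import *
c=eyes.calibration("wrist");im=eyes.capture("wrist")
for k,r in blobs(im,"red",100): print("w",[np.round(ray("wrist",q,.03,c)[:2],3).tolist() for q in (r[0],*cv2.boxPoints(r))])
im=eyes.capture("top");cv2.imwrite("pics/top3.png",im[:,:,::-1])
c=eyes.calibration("side");im=eyes.capture("side");cv2.imwrite("pics/side3.png",im[:,:,::-1])
for k,r in blobs(im,"red",20): print("s",r)
E
python3 to.py 0.5 -0.313 0.034 86
```

```text
time: 8.3
tcp_pos: [0.4968, -0.3116, 0.0682]
tcp_rot: [-179.8, -0.0, 85.9]
wrist_force: [-0.1, 0.3, 1.2]
finger_gap: 0.0247
finger_force: 0.0
w [[0.523, -0.302], [0.511, -0.321], [0.515, -0.281], [0.534, -0.283], [0.531, -0.324]]
s ((303.5201416015625, 243.61412048339844), (7.618857383728027, 12.698095321655273), 34.99202346801758)
s ((383.8293762207031, 156.51763916015625), (5.138665199279785, 16.949926376342773), 57.528804779052734)
s ((232.3983612060547, 134.81060791015625), (10.772098541259766, 30.41333770751953), 80.21759033203125)
s ((427.20001220703125, 109.0999984741211), (23.702322006225586, 10.733126640319824), 26.56505012512207)
s ((383.5, 75.5), (7.0, 13.0), 0.0)
s ((436.5, 70.00000762939453), (25.183879852294922, 13.543813705444336), 22.380136489868164)
s ((151.0, 83.5), (167.0, 302.0), 90.0)
[-0.004, 0.007, 0.085] -0.001
at [ 0.4974 -0.3112  0.068 ] [-1.799e+02 -1.000e-01  8.590e+01] F [ 0.  -0.4  0.8] gap 0.0123 t 8.45
```

```bash
python3 - <<'E'
from h import *
im=cv2.imread("pics/top3.png")[:,:,::-1].copy()
for k,r in blobs(im,"red",20): print(np.round(r[0],1),np.round(r[1],1),np.round(ray("top",r[0],.03),3))
for z in(.02,.03,.04,.06):
    print(z,"side",np.round(ray("side",(383.8,156.5),z),3))
a=cv2.imread("pics/top3.png")[150:250,220:480];b=cv2.imread("pics/side3.png")[110:280,150:410]
cv2.imwrite("pics/c3.png",np.vstack([cv2.resize(a,(700,270)),cv2.resize(b,None,fx=2.69,fy=1.9)[:, :700].copy() if False else cv2.resize(b,(700,320))]))
E
```

```text
[141.6 276.4] [35.8  8.9] [0.318 0.495 0.03 ]
[303.  217.5] [ 7. 10.] [0.47  0.049 0.03 ]
[426.5 196. ] [6. 7.] [ 0.522 -0.294  0.03 ]
[573.3 163.5] [31.2  3.2] [ 0.604 -0.705  0.03 ]
[337.9  79.4] [ 9.9 28.4] [ 0.864 -0.056  0.03 ]
0.02 side [ 0.539 -0.344  0.02 ]
0.03 side [ 0.533 -0.334  0.03 ]
0.04 side [ 0.526 -0.324  0.04 ]
0.06 side [ 0.514 -0.304  0.06 ]
```

View pics/c3.png

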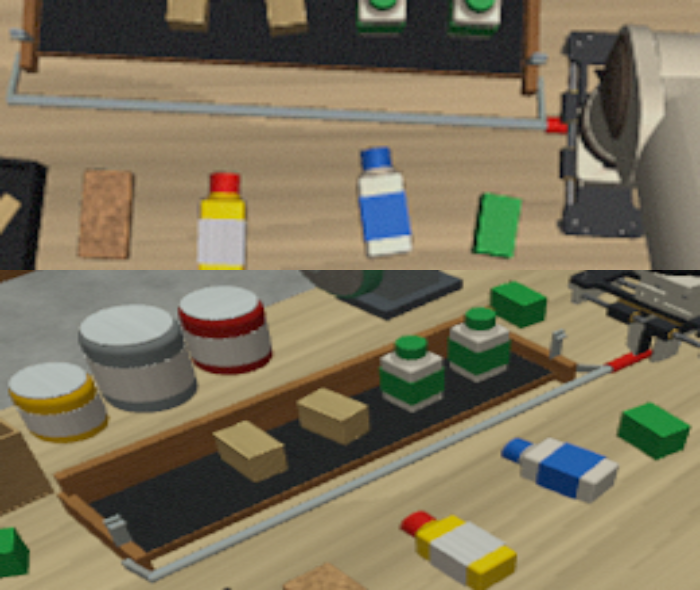

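```bash
cat >> h.py <<'E'
def tri(ua,ub,a="top",b="side"):
    L=[]
    for n,u in((a,ua),(b,ub)):
        p=ray(n,u,0.);q=ray(n,u,.2);d=(q-p)/np.linalg.norm(q-p);L.append((p,np.eye(3)-np.outer(d,d)))
    A=sum(m for _,m in L);x=np.linalg.solve(A,sum(m@p for p,m in L))
    return x,[np.linalg.norm(m@(x-p)) for p,m in L]
E
python3 - <<'E'
from h import *
print("left end now",tri((224.5,187),(206.5,273)))
# start, side image left end ~ (196,262)
print("start",tri((225.6,172.8),(197,261)))
print("sleeve inner end now",tri((422.8,195.5),(150+610*260/700,110+(368-270)*170/320)))
E
```

```text
left end now (array([0.55890006, 0.26504699, 0.04989315]), [np.float64(0.0019486782935722142), np.float64(0.0019486782935721604)])
start (array([0.59817637, 0.2617478 , 0.05226123]), [np.float64(0.0020489684507326578), np.float64(0.002048968450732548)])
sleeve inner end now (array([ 0.52095543, -0.28079943,  0.04943005]), [np.float64(0.0003666508799590243), np.float64(0.00036665087995899954)])
```

```bash
python3 -m handwheel '[-0.004,0.035,0,0,0,-0.004,0.035,0.02,0,0,-0.004,0.035,0.035,0,0,-0.004,0.032,0.05,0,0,-0.004,0.029,0.065,0,0,-0.004,0.026,0.08,0,0,-0.004,0.023,0.09,0,0,-0.004,0.02,0.1,0,0]' 40;python3 to.py 0.5 -0.313 0.034 86
```

```text
time: 9.45
tcp_pos: [0.5027, -0.3132, 0.029]
tcp_rot: [-179.6, -0.0, 85.9]
wrist_force: [-14.5, 4.6, 34.6]
finger_gap: 0.0001
finger_force: 17.7
[0.0, -0.007, -0.012] -0.001
at [ 0.5027 -0.3132  0.029 ] [-179.6   -0.    85.9] F [-14.5   4.6  34.6] gap 0.0001 t 9.45
```

```bash
python3 -m handwheel '[0,0,0.01,0,0,0,0,0.015,0,0,0,0,0.015,0,0,0,0,0.015,0,0,0,0,-0.1,0,0,0,0,-0.2,0,0,0,0,-0.3,0,0,0,0,-0.3,0,0]' 20;python3 - <<'E'
from h import *
for n in("top","side"):
    im=eyes.capture(n);cv2.imwrite(f"pics/{n}4.png",im[:,:,::-1])
a=cv2.imread("pics/top4.png")[120:270,150:470];b=cv2.imread("pics/side4.png")[110:300,150:450]
cv2.imwrite("pics/c4.png",np.vstack([cv2.resize(a,(620,290)),cv2.resize(b,(474,300))[:, :].copy() if 0 else cv2.resize(b,(620,300))]))
E
python3 to.py 0.655 0.081 0.16 -4
```

```text
time: 10.45
tcp_pos: [0.5086, -0.3147, 0.1523]
tcp_rot: [179.7, 0.2, 85.9]
wrist_force: [0.5, -0.7, -0.1]
finger_gap: 0.0001
finger_force: 0.0
[1.011, 0.301, -0.028] 0.499
at [ 0.5061 -0.3139  0.1489] [-180.     0.    85.9] F [-0.9  0.1 -0. ] gap 0.0005 t 10.55
```

View pics/c4.png

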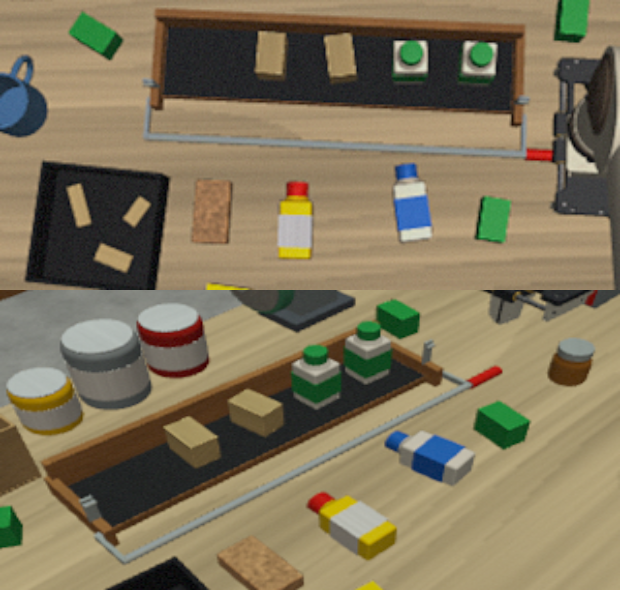

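```bash
python3 - <<'E'
from h import *
print(tri((225.9,189.8),(210.5,281)),tri((421,199.6),(376.5,169.5)))
E
python3 -m handwheel '[0.8,0.25,-0.03,0.499,70,0.8,0.25,-0.03,0.499,70,0.8,0.25,-0.03,0.499,70,0.8,0.25,-0.03,0.499,70,0.8,0.25,-0.03,0.499,70,0.8,0.25,-0.03,0.499,70,0.8,0.25,-0.03,0.499,70,0.8,0.25,-0.03,0.499,70]'
python3 -m handwheel '[0,0,0,0.026,76,0,0,0,0.026,76,0,0,0,0.026,76,0,0,0,0.026,76,0,0,0,0.026,76,0,0,0,0.026,76,0,0,0,0.026,76,0,0,0,0.026,76]'
python3 to.py 0.655 0.081 0.16 -4
```

```text
(array([0.55376545, 0.26561877, 0.02422118]), [np.float64(0.0005414548849240052), np.float64(0.0005414548849240115)]) (array([ 0.51387415, -0.27830798,  0.02686597]), [np.float64(0.0013596442454977878), np.float64(0.0013596442454980179)])
time: 11.55
tcp_pos: [0.6277, -0.001, 0.1587]
tcp_rot: [180.0, 0.2, -0.3]
wrist_force: [-0.0, -0.6, 0.4]
finger_gap: 0.0695
finger_force: 0.0
time: 12.55
tcp_pos: [0.629, -0.0016, 0.1612]
tcp_rot: [-180.0, -0.0, -4.7]
wrist_force: [-0.2, -0.3, -1.0]
finger_gap: 0.0759
finger_force: 0.0
[0.048, -0.211, 0.003] -0.004
at [ 0.629  -0.0016  0.1612] [-180.    -0.    -4.7] F [-0.2 -0.3 -1. ] gap 0.0759 t 12.55
```

```bash
python3 -m handwheel '[0.06,-0.21,0.05,0.01,76,0.06,-0.21,0.1,0.01,76,0.06,-0.21,0.1,0.01,76,0.06,-0.21,0.2,0.01,76,0.06,-0.21,0.32,0.01,76,0.06,-0.21,0.32,0.01,76,0.06,-0.21,0.32,0.01,30,0.06,-0.21,0.32,0.01,30]' 20
python3 -m handwheel '[0,0,0,0,30,0,0,0,0,30,0,0,0,0,30,0,0,0,0,30,0,0,0,0,30,0,0,-0.1,0,30,0,0,-0.2,0,30,0,0,-0.3,0,30]' 20
python3 to.py 0.452 0.319 0.15 -8
```

```text
time: 13.55
tcp_pos: [0.662, 0.0801, 0.0361]
tcp_rot: [-179.9, -0.3, -6.5]
wrist_force: [0.4, -0.7, -0.9]
finger_gap: 0.0607
finger_force: 0.0
time: 14.55
tcp_pos: [0.6592, 0.0799, 0.1537]
tcp_rot: [180.0, 0.1, -6.5]
wrist_force: [-0.3, -0.5, -0.2]
finger_gap: 0.0376
finger_force: 19.9
[-0.582, -0.535, 0.01] 0.008
at [0.6592 0.0799 0.1537] [ 1.8e+02  1.0e-01 -6.5e+00] F [-0.3 -0.5 -0.2] gap 0.0376 t 14.55
```

```bash
python3 -m handwheel '[-0.13,-0.11,0,0,30,-0.25,-0.22,0,0,30,-0.36,-0.32,0,0,30,-0.46,-0.42,0,0,30,-0.55,-0.5,0,0,30,-0.582,-0.535,0,0,30,-0.582,-0.535,0,0,30,-0.582,-0.535,0.1,0,30]' 20
python3 -m handwheel '[0,0,0.1,0,30,0,0,0.18,0,30,0,0,0.18,0,30,0,0,0.18,0,60,0,0,0.18,0,60,0,0,0.18,0,60,0,0,0.05,0,60,0,0,-0.1,0,60]' 20
python3 - <<'E'
from h import *
im=eyes.capture("top");cv2.imwrite("pics/top5.png",im[:,:,::-1])
E
python3 to.py 0.656 0.007 0.15 8
```

```text
time: 15.55
tcp_pos: [0.4563, 0.3198, 0.1153]
tcp_rot: [-179.8, -0.3, -6.6]
wrist_force: [0.4, 0.9, -1.3]
finger_gap: 0.0378
finger_force: 19.9
time: 16.55
tcp_pos: [0.452, 0.3186, 0.154]
tcp_rot: [179.9, 0.1, -6.5]
wrist_force: [0.4, 1.0, 0.7]
finger_gap: 0.0598
finger_force: 0.0
[0.585, 0.727, 0.032] -0.08
at [0.4564 0.3223 0.163 ] [-179.6   -0.5   -6.5] F [1.5 1.3 3.8] gap 0.0601 t 16.6
```

View pics/top5.png

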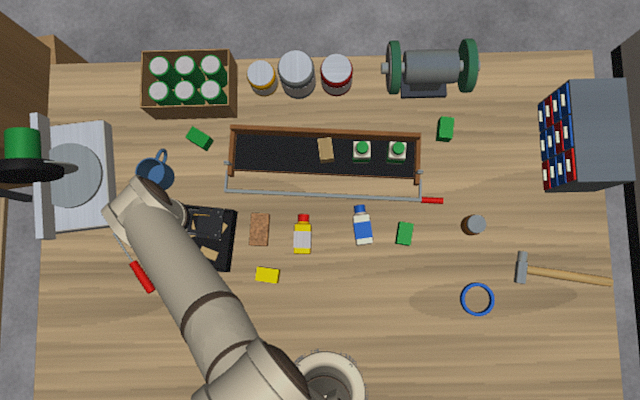

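```bash
python3 -m handwheel '[0.585,0.727,0.03,-0.08,91,0.585,0.727,0.03,-0.08,91,0.585,0.727,0.03,-0.08,91,0.585,0.727,0.03,-0.08,91,0.585,0.727,0.03,-0.08,91,0.585,0.727,0.03,-0.08,91,0.585,0.727,0.03,-0.08,91,0.585,0.727,0.03,-0.08,91]' 20
python3 - <<'E'
from h import *
c=eyes.calibration("wrist");im=eyes.capture("wrist");cv2.imwrite("pics/w6.png",im[:,:,::-1])
print(np.round(c["cam_to_world"],3).tolist())
E
python3 to.py 0.656 0.004 0.036 8
```

```text
time: 17.6
tcp_pos: [0.6522, 0.0037, 0.1412]
tcp_rot: [-180.0, -0.0, 7.8]
wrist_force: [-1.0, 0.2, 0.2]
finger_gap: 0.0913
finger_force: 0.0
[[0.136, -0.95, -0.282, 0.728], [-0.991, -0.13, -0.038, 0.015], [-0.001, 0.285, -0.959, 0.299], [0.0, 0.0, 0.0, 1.0]]
[0.01, 0.005, 0.263] -0.0
at [0.6518 0.0053 0.1413] [-179.9   -0.     8. ] F [-0.5  0.8 -0.3] gap 0.0909 t 17.65
```

View pics/w6.png

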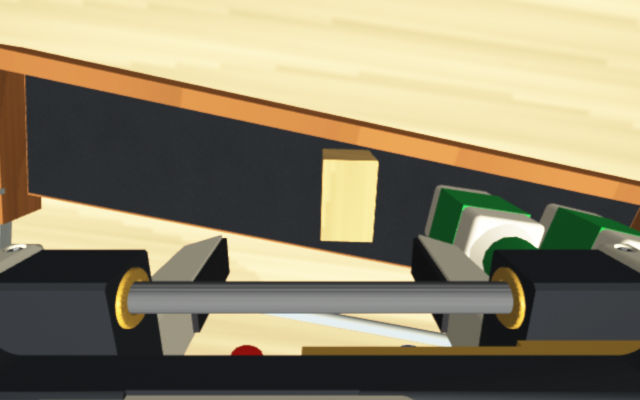

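```bash
python3 - <<'E'
from h import *
for q in((322,160),(378,162),(374,242),(321,240),(349,201)): print(np.round(ray("wrist",q,.065),3))
E
```

```text
[0.685 0.009 0.065]
[ 0.689 -0.029  0.065]
[ 0.631 -0.037  0.065]
[0.627 0.002 0.065]
[ 0.659 -0.014  0.065]
```

```bash
python3 -m handwheel '[0.012,0.002,0.1,0,91,0.012,0.002,0.2,0,91,0.012,0.002,0.26,0,91,0.012,0.002,0.265,0,91,0.012,0.002,0.265,0,30,0.012,0.002,0.265,0,30,0.012,0.002,0.265,0,30,0.012,0.002,0.265,0,30]' 20
python3 -m handwheel '[0,0,0,0,30,0,0,0,0,30,0,0,0,0,30,0,0,0,0,30,0,0,-0.1,0,30,0,0,-0.2,0,30,0,0,-0.3,0,30,0,0,-0.3,0,30]' 20
python3 to.py 0.387 0.328 0.15 -8
```

```text
time: 18.65
tcp_pos: [0.6577, 0.0031, 0.0359]
tcp_rot: [180.0, -0.1, 7.9]
wrist_force: [-0.0, -0.6, 1.0]
finger_gap: 0.0558
finger_force: 0.3
time: 19.65
tcp_pos: [0.6598, 0.0042, 0.1591]
tcp_rot: [180.0, -0.4, 7.9]
wrist_force: [-0.6, -0.1, -1.3]
finger_gap: 0.038
finger_force: 20.0
[-0.564, -0.896, 0.018] 0.088
at [0.6598 0.0042 0.1591] [180.   -0.4   7.9] F [-0.6 -0.1 -1.3] gap 0.038 t 19.65
```

```bash
python3 -m handwheel '[-0.1,-0.15,0,0.02,30,-0.18,-0.28,0,0.05,30,-0.26,-0.41,0,0.088,30,-0.34,-0.54,0,0.088,30,-0.42,-0.67,0,0.088,30,-0.5,-0.8,0,0.088,30,-0.564,-0.896,0,0.088,30,-0.564,-0.896,0,0.088,30]' 20
python3 -m handwheel '[0,0,0.05,0,30,0,0,0.15,0,30,0,0,0.26,0,30,0,0,0.27,0,30,0,0,0.27,0,60,0,0,0.27,0,60,0,0,0.27,0,60,0,0,0.1,0,60]' 20
python3 to.py 0.444 0.05 0.12 -2.5
```

```text
time: 20.65
tcp_pos: [0.3793, 0.332, 0.1543]
tcp_rot: [-180.0, 0.1, -7.3]
wrist_force: [0.2, -0.5, -1.3]
finger_gap: 0.0384
finger_force: 20.0
time: 21.65
tcp_pos: [0.3815, 0.3247, 0.1063]
tcp_rot: [179.5, 0.4, -8.0]
wrist_force: [1.2, 0.3, 1.4]
finger_gap: 0.0598
finger_force: 0.0
[0.25, 0.659, -0.031] -0.03
at [0.3815 0.3247 0.1063] [179.5   0.4  -8. ] F [1.2 0.3 1.4] gap 0.0598 t 21.65
```

Next: up, over bottle2, open wide; then check the bin and bottles from above.

```bash
python3 -m handwheel '[0,0,-0.12,0,60,0.05,0.12,-0.12,0,60,0.1,0.25,-0.12,0,80,0.15,0.4,-0.12,0,80,0.2,0.5,-0.12,0,80,0.24,0.62,-0.12,-0.03,80,0.25,0.659,-0.12,-0.03,80,0.25,0.659,-0.12,-0.03,80]' 20
python3 - <<'E'
from h import *
im=eyes.capture("top");a=im[190:290,150:330,::-1]
s=eyes.capture("side");cv2.imwrite("pics/side7.png",s[:,:,::-1])
w=eyes.capture("wrist")[:,:,::-1]
cv2.imwrite("pics/c7.png",np.hstack([cv2.resize(a,(400,222)),cv2.resize(w,(355,222))]))
E
python3 to.py 0.444 0.05 0.12 -2.5
```

```text
time: 22.65
tcp_pos: [0.4476, 0.0513, 0.1585]
tcp_rot: [-180.0, -0.1, -2.8]
wrist_force: [0.1, 0.8, -0.0]
finger_gap: 0.0802
finger_force: 0.0
[-0.008, 0.01, 0.095] 0.0
at [0.4472 0.054  0.1581] [-180.    -0.    -2.5] F [-0.6  0.2 -0.7] gap 0.0798 t 22.8
```

View pics/c7.png

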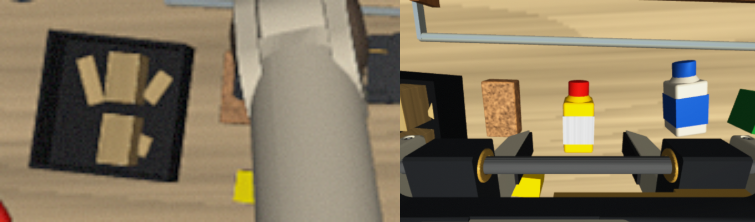

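```bash
python3 - <<'E'
from h import *
c=eyes.calibration("wrist");im=eyes.capture("wrist")
for col in("red","yellow","blue"):
  for k,r in blobs(im,col,100):
    x,y,w,h=cv2.boundingRect(k);print(col,(x,y,w,h),[np.round(ray("wrist",q,z,c)[:2],3).tolist() for q,z in (((x+w/2,y),.03),((x,y+h/2),.035),((x+w,y+h/2),.035),((x+w/2,y+h),.046))])
E
python3 to.py 0.444 0.05 0.006 -2.5
```

```text
red (305, 144, 36, 30) [[0.484, 0.05], [0.473, 0.066], [0.472, 0.036], [0.463, 0.051]]
yellow (201, 314, 56, 42) [[0.327, 0.146], [0.309, 0.174], [0.307, 0.12], [0.293, 0.146]]
yellow (297, 260, 51, 15) [[0.38, 0.055], [0.376, 0.078], [0.374, 0.033], [0.374, 0.056]]
yellow (295, 173, 55, 36) [[0.46, 0.052], [0.447, 0.075], [0.445, 0.03], [0.433, 0.053]]
blue (497, 170, 60, 61) [[0.455, -0.118], [0.431, -0.094], [0.429, -0.144], [0.407, -0.115]]
blue (496, 109, 38, 31) [[0.505, -0.103], [0.494, -0.087], [0.493, -0.116], [0.483, -0.097]]
[-0.007, 0.011, 0.38] 0.0
at [0.4471 0.0541 0.1579] [-180.    -0.    -2.4] F [ 1.1  0.5 -0.1] gap 0.0799 t 22.85
```

```bash
python3 -m handwheel '[-0.003,0.005,0.1,0,76,-0.003,0.005,0.2,0,76,-0.003,0.005,0.3,0,76,-0.003,0.005,0.378,0,76,-0.003,0.005,0.378,0,76,-0.003,0.005,0.378,0,30,-0.003,0.005,0.378,0,30,-0.003,0.005,0.378,0,30]' 6
python3 -m handwheel '[0,0,0,0,30,0,0,0,0,30,0,0,0,0,30,0,0,0,0,30,0,0,0,0,30,0,0,0,0,30,0,0,0,0,30,0,0,0,0,30]' 6
```

```text
time: 23.85
tcp_pos: [0.4468, 0.051, 0.0076]
tcp_rot: [-180.0, -0.1, -2.5]
wrist_force: [-0.4, 0.8, -0.1]
finger_gap: 0.0507
finger_force: 0.0
time: 24.85
tcp_pos: [0.4467, 0.0509, 0.0074]
tcp_rot: [-180.0, -0.1, -2.6]
wrist_force: [-1.1, 1.1, 8.7]
finger_gap: 0.0463
finger_force: 6.0
```

```bash
python3 -m handwheel '[-0.008,-0.02,0,0,30,-0.016,-0.036,0,0,30,-0.026,-0.052,0,0,30,-0.038,-0.066,0,0,30,-0.05,-0.08,0,0,30,-0.065,-0.093,0,0,30,-0.08,-0.102,0,0,30,-0.097,-0.112,0,0,30]' 6; python3 -c "print()"
```

```text
time: 25.85
tcp_pos: [0.4111, 0.0976, 0.0073]
tcp_rot: [-179.9, -0.2, -2.6]
wrist_force: [3.0, -2.0, 6.8]
finger_gap: 0.0459
finger_force: 6.0
```

```bash
python3 -m handwheel '[0.02,0.03,0,0,30,0.04,0.06,0,0,30,0.07,0.09,0,0,30,0.1,0.11,0,0,30,0.13,0.115,0,0,30,0.16,0.115,0,0,30,0.165,0.115,0,0,30,0.165,0.115,0,0,30]' 8
python3 - <<'E'
from h import *
im=eyes.capture("top");s=eyes.capture("side");cv2.imwrite("pics/c8.png",np.vstack([cv2.resize(im[110:290,150:470,::-1],(530,298)),cv2.resize(s[100:330,150:500,::-1],(455,299))[:, :].copy() if 0 else cv2.resize(s[100:330,150:500,::-1],(530,300))]))
E
```

```text
time: 26.85
tcp_pos: [0.4724, 0.0485, 0.0062]
tcp_rot: [-180.0, 0.0, -2.5]
wrist_force: [0.7, -0.4, -1.2]
finger_gap: 0.0459
finger_force: 8.0
```

View pics/c8.png

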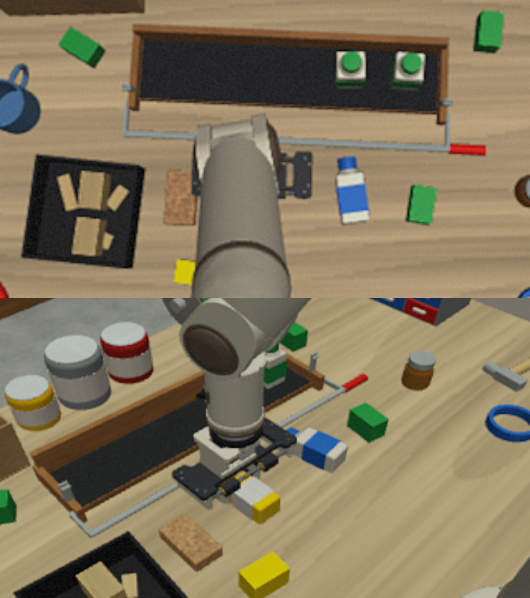

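```bash
python3 -m handwheel '[-0.008,0,-0.019,0,30,-0.016,0,-0.035,0,30,-0.026,0,-0.051,0,30,-0.038,0,-0.066,0,30,-0.05,0,-0.079,0,30,-0.065,0,-0.092,0,30,-0.08,0,-0.103,0,30,-0.097,0,-0.112,0,30]' 4
python3 -m handwheel '[-0.017,0,-0.008,0,30,-0.035,0,-0.012,0,30,-0.053,0,-0.016,0,30,-0.072,0,-0.018,0,30,-0.09,0,-0.018,0,30,-0.109,0,-0.017,0,30,-0.128,0,-0.013,0,30,-0.145,0,-0.008,0,30]' 4
python3 - <<'E'
from h import *
s=eyes.capture("side");cv2.imwrite("pics/c9.png",cv2.resize(s[100:330,250:500,::-1],(500,460)))
E
```

```text
time: 27.95
tcp_pos: [0.4337, 0.0501, 0.0515]
tcp_rot: [-180.0, -0.0, -2.6]
wrist_force: [0.7, 0.3, -1.3]
finger_gap: 0.0459
finger_force: 4.0
time: 28.95
tcp_pos: [0.3757, 0.0527, 0.0543]
tcp_rot: [180.0, -0.0, -2.5]
wrist_force: [0.0, -0.6, -2.2]
finger_gap: 0.0461
finger_force: 4.0
```

View pics/c9.png

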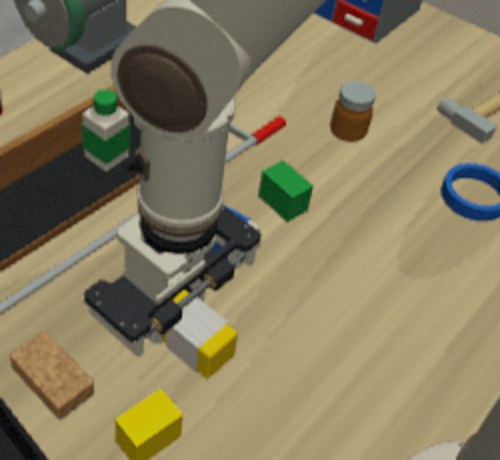

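```bash
python3 -m handwheel '[0.06,0,0,0,30,0.12,0,0,0,30,0.18,0,0,0,30,0.225,0,0,0,30,0.225,0,0.03,0,30,0.225,0,0.07,0,30,0.225,0,0.1,0,30,0.225,0,0.118,0,30]' 4
python3 -m handwheel '[0,0,0,0,30,0,0,0,0,70,0,0,0,0,70,0,0,0,0,70,0.035,0,0,0,70,0.07,0,0,0,70,0.07,0,0,0,70,0.07,0,0,0,20]' 4
python3 -m handwheel '[0,0,0,0,20,0,0,0,0,20,0,0,0,0,20,0,0,0,0,20,0,0,0,0,20,0,0,0,0,20,0,0,0,0,20,0,0,0,0,20]' 4
```

```text
time: 30.0
tcp_pos: [0.4646, 0.0486, 0.0059]
tcp_rot: [180.0, 0.1, -2.5]
wrist_force: [-1.2, -0.8, 4.6]
finger_gap: 0.0453
finger_force: 4.0
time: 31.0
tcp_pos: [0.4938, 0.0473, 0.007]
tcp_rot: [180.0, 0.0, -2.6]
wrist_force: [-0.4, -0.4, 0.5]
finger_gap: 0.0641
finger_force: 0.0
time: 32.0
tcp_pos: [0.494, 0.0474, 0.0072]
tcp_rot: [-180.0, 0.0, -2.5]
wrist_force: [-0.3, 0.1, 0.6]
finger_gap: 0.0316
finger_force: 4.0
```

```bash
python3 -m handwheel '[-0.01,0,-0.03,0,20,-0.025,0,-0.065,0,20,-0.045,0,-0.093,0,20,-0.065,0,-0.12,0,20,-0.09,0,-0.143,0,20,-0.117,0,-0.164,0,20,-0.148,0,-0.178,0,20,-0.179,0,-0.19,0,20]' 3
python3 -m handwheel '[-0.02,0,-0.003,0,20,-0.04,0,-0.006,0,20,-0.06,0,-0.01,0,20,-0.08,0,-0.01,0,20,-0.1,0,-0.008,0,20,-0.12,0,-0.006,0,20,-0.134,0,-0.003,0,20,-0.134,0,-0.003,0,20]' 3
python3 - <<'E'
from h import *
s=eyes.capture("side");w=eyes.capture("wrist");cv2.imwrite("pics/c10.png",np.hstack([cv2.resize(s[100:330,250:500,::-1],(400,368)),cv2.resize(w[:,:,::-1],(400,368))]))
E
```

```text
time: 33.0
tcp_pos: [0.4219, 0.0506, 0.0837]
tcp_rot: [-180.0, -0.0, -2.5]
wrist_force: [1.5, 0.2, 0.1]
finger_gap: 0.032
finger_force: 3.0
time: 34.0
tcp_pos: [0.3685, 0.0529, 0.0843]
tcp_rot: [180.0, 0.0, -2.5]
wrist_force: [0.4, -0.4, -1.9]
finger_gap: 0.0316
finger_force: 3.0
```

View pics/c10.png

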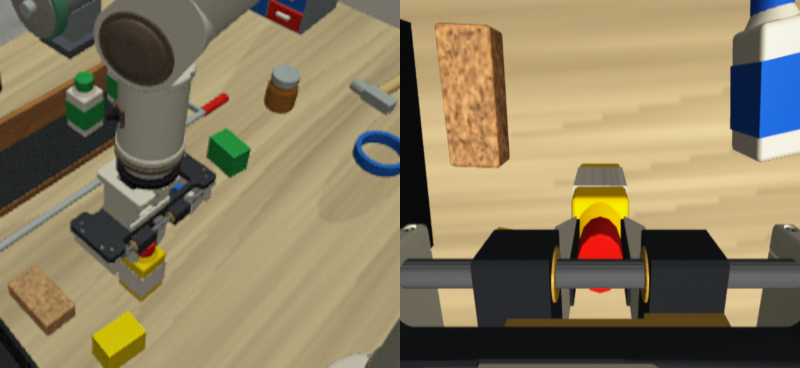

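```bash
python3 -m handwheel '[0,0,0.005,0,20,0,0,0.01,0,20,0,0,0.014,0,20,0,0,0.016,0,20,0,0,0.016,0,20,0,0,0.016,0,20,0,0,0.016,0,20,0,0,0.016,0,20]' 3
python3 -m handwheel '[0,0,0,0,20,0,0,0,0,20,0,0,0,0,20,0,0,-0.05,0,20,0,0,-0.1,0,20,0,0,-0.15,0,20,0,0,-0.17,0,20,0,0,-0.17,0,20]' 12
python3 - <<'E'
from h import *
w=eyes.capture("wrist");cv2.imwrite("pics/w11.png",w[:,:,::-1])
for col in("red","yellow"):
  for k,r in blobs(w,col,100): print(col,cv2.boundingRect(k))
E
python3 to.py 0.659 0.05 0.148 -4
```

```text
time: 35.1
tcp_pos: [0.3713, 0.0531, 0.082]
tcp_rot: [-180.0, -0.2, -2.6]
wrist_force: [-14.0, -3.3, 63.2]
finger_gap: 0.032
finger_force: 35.3
time: 36.1
tcp_pos: [0.3692, 0.053, 0.146]
tcp_rot: [-180.0, -0.0, -2.6]
wrist_force: [0.7, -1.1, -1.3]
finger_gap: 0.032
finger_force: 16.9
red (299, 313, 42, 8)
red (284, 238, 73, 44)
yellow (165, 220, 86, 30)
yellow (275, 216, 91, 42)
[0.725, -0.025, -0.006] 0.008
at [0.3688 0.0529 0.1456] [180.    0.   -2.6] F [-0.5 -0.6 -1.3] gap 0.032 t 36.15
```

```bash
python3 -m handwheel '[0.08,-0.015,-0.02,0.008,20,0.18,-0.035,-0.02,0.008,20,0.28,-0.055,-0.02,0.008,20,0.38,-0.075,-0.02,0.008,20,0.48,-0.095,-0.02,0.008,20,0.58,-0.11,-0.02,0.008,20,0.67,-0.125,-0.02,0.008,20,0.728,-0.127,-0.02,0.008,20]' 12
python3 -m handwheel '[0,0,0,0,20,0,0,0.03,0,20,0,0,0.06,0,20,0,0,0.09,0,20,0,0,0.12,0,20,0,0,0.126,0,20,0,0,0.126,0,20,0,0,0.126,0,20]' 8
python3 to.py 0.662 0.09 0.097 -4
```

```text
time: 37.15
tcp_pos: [0.6628, 0.0912, 0.1516]
tcp_rot: [180.0, 0.1, -4.0]
wrist_force: [-0.2, 1.2, -2.1]
finger_gap: 0.0317
finger_force: 16.9
time: 38.15
tcp_pos: [0.6627, 0.0909, 0.1043]
tcp_rot: [-180.0, -0.1, -4.0]
wrist_force: [0.4, 0.2, -1.5]
finger_gap: 0.0318
finger_force: 9.4
[-0.002, 0.002, 0.018] 0.0
at [0.6627 0.0909 0.1043] [-1.8e+02 -1.0e-01 -4.0e+00] F [ 0.4  0.2 -1.5] gap 0.0318 t 38.15
```

Still ~7 mm above; lower gently and feel for contact.

```bash
python3 -m handwheel '[0,0,0.003,0,20,0,0,0.006,0,20,0,0,0.009,0,20,0,0,0.012,0,20,0,0,0.015,0,20,0,0,0.017,0,20,0,0,0.017,0,20,0,0,0.017,0,20]' 4
python3 to.py 0.662 0.09 0.097 -4
```

```text
time: 39.15
tcp_pos: [0.6624, 0.0907, 0.0975]
tcp_rot: [-180.0, -0.0, -4.0]
wrist_force: [-2.7, -0.4, 5.3]
finger_gap: 0.0317
finger_force: 7.5
[-0.001, 0.002, 0.001] 0.0
at [0.6624 0.0907 0.0975] [-180.   -0.   -4.] F [-2.7 -0.4  5.3] gap 0.0317 t 39.15
```

```bash
python3 -m handwheel '[0,0,0.003,0,20,0,0,0.003,0,20,0,0,0.003,0,60,0,0,0.003,0,60,0,0,0.003,0,60,0,0,0.003,0,60,0,0,-0.1,0,60,0,0,-0.2,0,60]' 3
python3 -m handwheel '[-0.05,0.05,-0.05,0,60,-0.1,0.1,-0.05,0,60,-0.2,0.2,-0.05,0,60,-0.3,0.3,-0.05,0,60,-0.4,0.4,-0.05,0,60,-0.45,0.45,-0.05,0,60,-0.45,0.45,-0.05,0,60,-0.45,0.45,-0.05,0,60]' 3
python3 - <<'E'
from h import *
for n in("top","side"): cv2.imwrite(f"pics/{n}12.png",eyes.capture(n)[:,:,::-1])
t=cv2.imread("pics/top12.png")[:,:,::-1].copy();s=cv2.imread("pics/side12.png")[:,:,::-1].copy()
for n,im in(("top",t),("side",s)):
  for col in("red","yellow","green","blue"):
    for k,r in blobs(im,col,15):
      b=cv2.boundingRect(k)
      if 130<b[0]<480 and 110<b[1]<290: print(n,col,b,np.round(ray(n,r[0],.115 if col in("red","green") else .036)[:2],3))
cv2.imwrite("pics/s12.png",cv2.resize(s[90:290,180:460,::-1],(700,500)))
E
python3 to.py 0.5 -0.1 0.2 7.2
```

```text
time: 40.15
tcp_pos: [0.662, 0.0907, 0.177]
tcp_rot: [180.0, 0.0, -4.0]
wrist_force: [-0.1, 0.1, 0.0]
finger_gap: 0.0599
finger_force: 0.0
time: 41.15
tcp_pos: [0.4712, -0.0756, 0.1972]
tcp_rot: [-180.0, -0.1, -4.0]
wrist_force: [-0.7, -0.8, -0.1]
finger_gap: 0.0601
finger_force: 0.0
top red (421, 197, 22, 7) [ 0.501 -0.292]
top red (279, 138, 12, 13) [0.657 0.091]
top yellow (255, 267, 24, 17) [0.316 0.151]
top yellow (277, 144, 8, 11) [0.66  0.115]
top yellow (287, 139, 8, 17) [0.669 0.081]
top green (396, 222, 17, 23) [ 0.416 -0.217]
top green (393, 142, 11, 12) [ 0.642 -0.21 ]
top green (357, 141, 11, 12) [ 0.647 -0.115]
top green (186, 127, 27, 23) [0.681 0.318]
top green (438, 117, 16, 22) [ 0.693 -0.338]
top blue (461, 283, 33, 33) [ 0.239 -0.416]
side red (232, 181, 13, 14) [0.661 0.088]
side red (376, 158, 17, 14) [ 0.461 -0.224]
side red (217, 127, 30, 14) [ 0.834 -0.028]
side yellow (227, 189, 25, 19) [0.709 0.061]
side green (380, 181, 26, 30) [ 0.381 -0.151]
side green (291, 162, 24, 20) [ 0.591 -0.059]
side green (297, 145, 11, 12) [ 0.65  -0.112]
side blue (350, 202, 25, 29) [ 0.434 -0.105]
side blue (337, 200, 10, 12) [ 0.492 -0.098]
side blue (472, 182, 34, 28) [ 0.234 -0.397]
[0.076, 0.057, -0.008] -0.062
at [ 0.4712 -0.0752  0.1969] [-1.8e+02 -1.0e-01 -3.9e+00] F [ 0.5 -0.8 -0.3] gap 0.0602 t 41.25
```

View pics/s12.png

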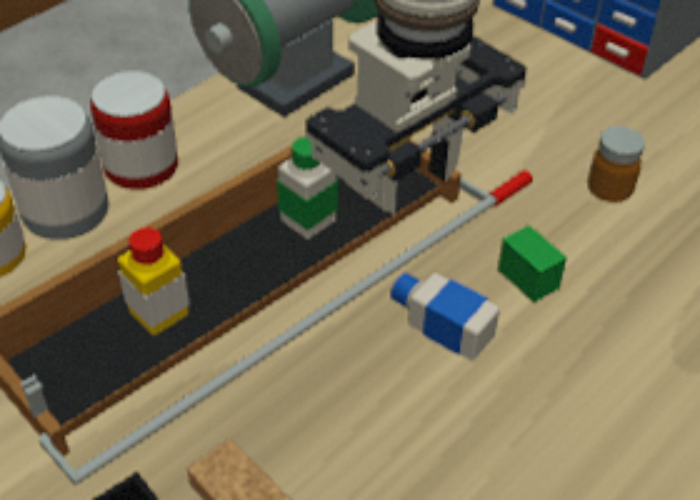

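```bash
python3 -m handwheel '[0.02,0.02,0,-0.062,60,0.058,0.065,0,-0.062,60,0.058,0.065,0.05,-0.062,60,0.058,0.065,0.1,-0.062,60,0.058,0.065,0.13,-0.062,60,0.058,0.065,0.13,-0.062,60,0.058,0.065,0.13,-0.062,60,0.058,0.065,0.13,-0.062,60]' 4
python3 - <<'E'
from h import *
c=eyes.calibration("wrist");im=eyes.capture("wrist")
for k,r in blobs(im,"blue",100):
    x,y,w,h=cv2.boundingRect(k);print((x,y,w,h),round(r[2],1),[np.round(ray("wrist",q,z,c)[:2],3).tolist() for q,z in (((x+w/2,y),.03),((x,y+h/2),.035),((x+w,y+h/2),.035),((x+w/2,y+h),.039))])
E
python3 to.py 0.493 -0.103 0.0065 7.2
```

```text
time: 42.25
tcp_pos: [0.4921, -0.1039, 0.1456]
tcp_rot: [180.0, -0.1, 7.2]
wrist_force: [0.2, -0.0, -0.2]
finger_gap: 0.0599
finger_force: 0.0
(294, 242, 57, 40) -0.0 [[0.449, -0.111], [0.43, -0.089], [0.436, -0.137], [0.416, -0.115]]
(305, 174, 36, 32) 90.0 [[0.507, -0.104], [0.494, -0.091], [0.497, -0.12], [0.483, -0.107]]
[0.002, -0.002, 0.348] -0.0
at [ 0.492  -0.1039  0.1456] [ 1.8e+02 -1.0e-01  7.2e+00] F [-0.5 -1.3  0.3] gap 0.06 t 42.3
```

```bash
python3 -m handwheel '[0.003,0.002,0.1,0,60,0.003,0.002,0.2,0,60,0.003,0.002,0.3,0,60,0.003,0.002,0.347,0,60,0.003,0.002,0.347,0,60,0.003,0.002,0.347,0,20,0.003,0.002,0.347,0,20,0.003,0.002,0.347,0,20]' 4
python3 -m handwheel '[0,0,0,0,20,0,0,0,0,20,0,0,0,0,20,0,0,0,0,20,0,0,0,0,20,0,0,0,0,20,0,0,0,0,20,0,0,0,0,20]' 4
```

```text
time: 43.3
tcp_pos: [0.4935, -0.1046, 0.007]
tcp_rot: [180.0, -0.1, 7.2]
wrist_force: [-0.2, -0.3, 0.3]
finger_gap: 0.0347
finger_force: 0.0
time: 44.3
tcp_pos: [0.4937, -0.1046, 0.0064]
tcp_rot: [180.0, -0.1, 7.2]
wrist_force: [0.8, -1.2, 5.3]
finger_gap: 0.0315
finger_force: 4.0
```

```bash
python3 -m handwheel '[-0.01,0,-0.03,0,20,-0.025,0,-0.065,0,20,-0.045,0,-0.093,0,20,-0.065,0,-0.12,0,20,-0.09,0,-0.143,0,20,-0.117,0,-0.164,0,20,-0.148,0,-0.178,0,20,-0.179,0,-0.19,0,20]' 3
python3 -m handwheel '[-0.02,0,-0.003,0,20,-0.04,0,-0.006,0,20,-0.06,0,-0.01,0,20,-0.08,0,-0.01,0,20,-0.1,0,-0.008,0,20,-0.12,0,-0.006,0,20,-0.134,0,-0.003,0,20,-0.134,0,-0.003,0,20]' 3
python3 -m handwheel '[0,0,0.002,0,20,0,0,0.004,0,20,0,0,0.005,0,20,0,0,0.005,0,20,0,0,0.005,0,20,0,0,0.005,0,20,0,0,0.005,0,20,0,0,0.005,0,20]' 3
python3 to.py 0.4 -0.1 0.082 7.2
```

```text
time: 45.3
tcp_pos: [0.4215, -0.1136, 0.0827]
tcp_rot: [180.0, -0.1, 7.2]
wrist_force: [0.8, 0.6, 0.4]
finger_gap: 0.0321
finger_force: 4.0
time: 46.3
tcp_pos: [0.3681, -0.1202, 0.0831]
tcp_rot: [-180.0, 0.0, 7.2]
wrist_force: [-0.3, 0.6, -2.4]
finger_gap: 0.0319
finger_force: 3.0
time: 47.3
tcp_pos: [0.3693, -0.1201, 0.0822]
tcp_rot: [180.0, -0.1, 7.2]
wrist_force: [-3.8, 1.7, 15.0]
finger_gap: 0.0317
finger_force: 9.7
[0.082, -0.04, 0.001] -0.0
at [ 0.3693 -0.1201  0.0822] [ 1.8e+02 -1.0e-01  7.2e+00] F [-3.8  1.7 15. ] gap 0.0317 t 47.3
```

```bash
python3 -m handwheel '[0,0,0,0,20,0,0,0,0,20,0,0,0,0,20,0,0,-0.05,0,20,0,0,-0.1,0,20,0,0,-0.15,0,20,0,0,-0.17,0,20,0,0,-0.17,0,20]' 12
python3 to.py 0.655 -0.012 0.148 -4
```

```text
time: 48.3
tcp_pos: [0.3687, -0.1201, 0.1493]
tcp_rot: [180.0, -0.0, 7.2]
wrist_force: [0.2, -0.0, -1.0]
finger_gap: 0.0317
finger_force: 13.7
[0.744, -0.179, 0.004] 0.062
at [ 0.3687 -0.1201  0.1493] [180.   -0.    7.2] F [ 0.2 -0.  -1. ] gap 0.0317 t 48.3
```

```bash
python3 -m handwheel '[0.1,-0.05,-0.02,0.03,20,0.2,-0.1,-0.02,0.062,20,0.3,-0.15,-0.02,0.062,20,0.4,-0.179,-0.02,0.062,20,0.5,-0.179,-0.02,0.062,20,0.6,-0.179,-0.02,0.062,20,0.69,-0.179,-0.02,0.062,20,0.744,-0.179,-0.02,0.062,20]' 12
python3 -m handwheel '[0,0,0,0,20,0,0,0.03,0,20,0,0,0.06,0,20,0,0,0.09,0,20,0,0,0.12,0,20,0,0,0.125,0,20,0,0,0.125,0,20,0,0,0.125,0,20]' 8
python3 to.py 0.655 -0.012 0.097 -4
```

```text
time: 49.3
tcp_pos: [0.6556, -0.0114, 0.155]
tcp_rot: [-180.0, 0.1, -4.0]
wrist_force: [0.2, -0.7, -1.0]
finger_gap: 0.0313
finger_force: 12.8
time: 50.3
tcp_pos: [0.6554, -0.0119, 0.1079]
tcp_rot: [-180.0, -0.1, -4.0]
wrist_force: [-0.1, 0.1, -1.6]
finger_gap: 0.0314
finger_force: 8.2
[-0.001, 0.0, 0.027] 0.0
at [ 0.6554 -0.0119  0.1079] [-1.8e+02 -1.0e-01 -4.0e+00] F [-0.1  0.1 -1.6] gap 0.0314 t 50.3
```

```bash
python3 -m handwheel '[0,0,0.006,0,20,0,0,0.012,0,20,0,0,0.018,0,20,0,0,0.022,0,20,0,0,0.025,0,20,0,0,0.027,0,20,0,0,0.028,0,20,0,0,0.028,0,20]' 4
python3 to.py 0.655 -0.012 0.097 -4
```

```text
time: 51.3
tcp_pos: [0.6554, -0.012, 0.0976]
tcp_rot: [-180.0, -0.1, -4.0]
wrist_force: [-2.4, -0.1, 7.0]
finger_gap: 0.0319
finger_force: 6.0
[-0.001, 0.0, 0.001] 0.0
at [ 0.6554 -0.012   0.0976] [-1.8e+02 -1.0e-01 -4.0e+00] F [-2.4 -0.1  7. ] gap 0.0319 t 51.3
```

```bash
python3 -m handwheel '[0,0,0.003,0,20,0,0,0.003,0,20,0,0,0.003,0,60,0,0,0.003,0,60,0,0,0.003,0,60,0,0,0.003,0,60,0,0,-0.1,0,60,0,0,-0.2,0,60]' 3
python3 to.py 0.47 -0.312 0.12 86
```

```text
time: 52.3
tcp_pos: [0.6548, -0.0119, 0.177]
tcp_rot: [180.0, 0.0, -4.0]
wrist_force: [0.4, -0.4, -0.3]
finger_gap: 0.0561
finger_force: 0.0
[-0.409, 0.781, 0.142] -0.5
at [ 0.6548 -0.0119  0.177 ] [180.   0.  -4.] F [ 0.4 -0.4 -0.3] gap 0.0561 t 52.3
```

```bash
python3 -m handwheel '[-0.15,0,0,0,60,-0.3,0.1,0,-0.06,60,-0.4,0.25,0,-0.12,60,-0.409,0.4,0,-0.18,60,-0.409,0.55,0,-0.24,60,-0.409,0.68,0,-0.3,60,-0.409,0.781,0,-0.36,60,-0.409,0.781,0,-0.42,60]' 20
python3 -m handwheel '[0,0,0,-0.06,60,0,0,0,-0.1,60,0,0,0,-0.1,60,0,0,0.05,-0.1,60,0,0,0.1,-0.1,60,0,0,0.1,-0.1,60,0,0,0.1,-0.1,60,0,0,0.1,-0.1,60]'
python3 - <<'E'
from h import *
c=eyes.calibration("wrist");im=eyes.capture("wrist")
for k,r in blobs(im,"red",100): print(np.round(r[0]),np.round(r[1]),[np.round(ray("wrist",q,.03,c)[:2],3).tolist() for q in (r[0],*cv2.boxPoints(r))])
t=eyes.capture("top");s=eyes.capture("side");cv2.imwrite("pics/top13.png",t[:,:,::-1]);cv2.imwrite("pics/side13.png",s[:,:,::-1])
for n,im in(("top",t),("side",s)):
  for col in("red","blue","green"):
    for k,r in blobs(im,col,15):
      q=ray(n,r[0],.115)
      if .6<q[0]<.7 and abs(q[1])<.25: print(n,col,np.round(q[:2],3),cv2.boundingRect(k))
E
python3 to.py 0.51 -0.314 0.02 86
```

```text
time: 53.3
tcp_pos: [0.4681, -0.3189, 0.1764]
tcp_rot: [179.9, 0.2, 67.1]
wrist_force: [-0.2, 0.6, -0.4]
finger_gap: 0.0603
finger_force: 0.0
time: 54.3
tcp_pos: [0.4706, -0.3126, 0.1371]
tcp_rot: [179.9, 0.0, 85.3]
wrist_force: [0.3, -0.7, -0.5]
finger_gap: 0.0601
finger_force: 0.0
[373. 184.] [22. 77.] [[0.512, -0.306], [0.501, -0.337], [0.506, -0.275], [0.522, -0.277], [0.519, -0.339]]
top red [0.658 0.09 ] (279, 138, 12, 13)
top blue [ 0.65  -0.012] (318, 141, 11, 12)
top green [ 0.642 -0.21 ] (393, 142, 11, 12)
top green [ 0.647 -0.115] (357, 141, 11, 12)
side red [0.661 0.088] (232, 181, 13, 14)
side blue [ 0.651 -0.013] (267, 163, 12, 13)
side green [ 0.65  -0.116] (297, 145, 11, 12)
[0.004, 0.099, 0.292] -0.004
at [ 0.4703 -0.3124  0.1367] [179.9   0.   85.3] F [ 0.7  0.7 -0. ] gap 0.0605 t 54.45
```

```bash
python3 -m handwheel '[-0.004,0.05,0.05,-0.004,60,-0.004,0.102,0.1,-0.004,60,-0.004,0.102,0.2,-0.004,60,-0.004,0.102,0.3,-0.004,60,-0.004,0.102,0.322,-0.004,60,-0.004,0.102,0.322,-0.004,60,-0.004,0.102,0.322,-0.004,5,-0.004,0.102,0.322,-0.004,5]' 55
python3 -m handwheel '[0,0,0,0,5,0,0,0,0,5,0,0,0,0,5,0,0,0,0,5,0,0,0,0,5,0,0,0,0,5,0,0,0,0,5,0,0,0,0,5]'
```

```text
time: 55.45
tcp_pos: [0.5116, -0.3179, 0.009]
tcp_rot: [179.8, 0.1, 86.0]
wrist_force: [-0.6, -0.1, 0.4]
finger_gap: 0.0447
finger_force: 0.0
time: 56.45
tcp_pos: [0.5127, -0.3174, 0.0078]
tcp_rot: [179.8, 0.0, 86.0]
wrist_force: [4.5, -1.0, -1.8]
finger_gap: 0.0166
finger_force: 55.0
```

```bash
python3 -m handwheel '[0,0.002,-0.014,0,5,0,0.005,-0.027,0,5,0,0.01,-0.04,0,5,0,0.016,-0.052,0,5,0,0.023,-0.064,0,5,0,0.032,-0.075,0,5,0,0.041,-0.085,0,5,0,0.041,-0.085,0,5]'
python3 to.py 0.51 -0.314 0.02 86
```

```text
time: 57.45
tcp_pos: [0.5226, -0.3181, 0.0399]
tcp_rot: [-179.6, -0.1, 85.9]
wrist_force: [-5.4, -1.5, -8.6]
finger_gap: 0.0165
finger_force: 55.0
[0.008, -0.032, 0.05] -0.0
at [ 0.5226 -0.3181  0.0399] [-1.796e+02 -1.000e-01  8.590e+01] F [-5.4 -1.5 -8.6] gap 0.0165 t 57.45
```

```bash
python3 -m handwheel '[0,0.01,-0.009,0,5,0,0.022,-0.017,0,5,0,0.034,-0.024,0,5,0,0.046,-0.03,0,5,0,0.059,-0.034,0,5,0,0.073,-0.037,0,5,0,0.086,-0.039,0,5,0,0.096,-0.039,0,5]'
python3 to.py 0.568 -0.318 0.062 86
```

```text
time: 58.45
tcp_pos: [0.5555, -0.3209, 0.0606]
tcp_rot: [-179.0, -0.1, 85.8]
wrist_force: [-21.8, 6.0, 28.5]
finger_gap: 0.0169
finger_force: 55.0
[0.009, 0.031, -0.004] -0.001
at [ 0.5555 -0.3209  0.0606] [-1.79e+02 -1.00e-01  8.58e+01] F [-21.8   6.   28.5] gap 0.0169 t 58.45
```

```bash
python3 -m handwheel '[0,0.008,-0.004,0,5,0,0.016,-0.008,0,5,0,0.024,-0.008,0,5,0,0.032,-0.008,0,5,0,0.04,-0.008,0,5,0,0.05,-0.008,0,5,0,0.05,-0.008,0,5,0,0.05,-0.008,0,5]'
python3 to.py 0.568 -0.318 0.062 86
```

```text
time: 59.45
tcp_pos: [0.5679, -0.3219, 0.0611]
tcp_rot: [-178.2, -0.2, 85.8]
wrist_force: [-44.3, 9.5, 37.4]
finger_gap: 0.0166
finger_force: 55.0
[0.01, -0.0, -0.002] -0.001
at [ 0.5679 -0.3219  0.0611] [-178.2   -0.2   85.8] F [-44.3   9.5  37.4] gap 0.0166 t 59.45
```

```bash
python3 -m handwheel '[0,0.006,0,0,5,0,0.012,0,0,5,0,0.018,0,0,5,0,0.024,0,0,5,0,0.03,0,0,5,0,0.03,0,0,5,0,0.03,0,0,5,0,0.03,0,0,5]'
python3 to.py 0.568 -0.318 0.062 86; python3 - <<'E'
from h import *
for n in("top","side"): 
    im=eyes.capture(n);cv2.imwrite(f"pics/{n}14.png",im[:,:,::-1])
E
```

```text
time: 60.45
tcp_pos: [0.5681, -0.322, 0.0604]
tcp_rot: [-176.9, -0.4, 85.6]
wrist_force: [-70.4, 16.0, 58.8]
finger_gap: 0.0168
finger_force: 55.0
[0.01, -0.001, -0.004] -0.002
at [ 0.5681 -0.322   0.0604] [-176.9   -0.4   85.6] F [-70.4  16.   58.8] gap 0.0168 t 60.45
```

```bash
python3 -m handwheel '[0,-0.02,0,0,5,0,-0.04,0,0,5,0,-0.06,0,0,5,0,-0.065,0,0,5,0,-0.065,0,0,5,0,-0.065,0,0,40,0,-0.065,0,0,40,0,-0.065,0,0,40]'
python3 - <<'E'
from h import *
print(np.round(ctrl.sense()["wrist_force"],1))
E
python3 -m handwheel '[0,0,0,0,50,0,0,0,0,50,0,0,-0.1,0,50,0,0,-0.2,0,50,0,0,-0.3,0,50,-0.1,-0.1,-0.3,0,50,-0.2,-0.2,-0.3,0,50,-0.25,-0.25,-0.3,0,50]' 20
python3 - <<'E'
from h import *
t=eyes.capture("top");s=eyes.capture("side");cv2.imwrite("pics/s15.png",s[:,:,::-1])
for n,im in(("top",t),("side",s)):
  for col in("red","blue","green"):
    for k,r in blobs(im,col,15):
      q=ray(n,r[0],.115);b=cv2.boundingRect(k)
      if .5<q[0]<.7 and abs(q[1])<.35: print(n,col,np.round(q[:2],3),b,np.round(ray(n,r[0],.075)[:2],3))
cv2.imwrite("pics/c15.png",np.vstack([cv2.resize(t[110:290,150:490,::-1],(560,296)),cv2.resize(s[90:290,150:490,::-1],(560,300))]))
E
python3 to.py 0.568 -0.318 0.062 86
```

```text
time: 61.55
tcp_pos: [0.5728, -0.3211, 0.0613]
tcp_rot: [179.8, 0.0, 86.1]
wrist_force: [-0.2, -0.4, 1.0]
finger_gap: 0.0387
finger_force: 0.0
[-0.2 -0.4  1. ]
time: 62.55
tcp_pos: [0.4608, -0.4174, 0.1802]
tcp_rot: [-179.9, 0.1, 85.8]
wrist_force: [0.8, 0.2, 0.5]
finger_gap: 0.0497
finger_force: 0.0
top red [ 0.56  -0.306] (425, 174, 23, 8) [ 0.566 -0.314]
top red [0.658 0.091] (279, 138, 12, 12) [0.667 0.095]
top blue [ 0.65  -0.012] (318, 141, 11, 12) [ 0.659 -0.011]
top green [ 0.642 -0.21 ] (393, 142, 11, 12) [ 0.651 -0.215]
top green [ 0.647 -0.115] (357, 141, 11, 12) [ 0.656 -0.117]
top green [0.681 0.318] (186, 127, 27, 23) [0.691 0.328]
top green [ 0.689 -0.337] (438, 117, 16, 25) [ 0.699 -0.346]
side red [0.661 0.088] (232, 181, 13, 14) [0.697 0.067]
side red [ 0.542 -0.277] (364, 136, 17, 13) [ 0.57  -0.319]
side blue [0.594 0.035] (262, 180, 25, 20) [0.625 0.01 ]
side blue [ 0.651 -0.013] (267, 163, 12, 13) [ 0.686 -0.04 ]
side green [ 0.592 -0.061] (291, 162, 24, 19) [ 0.623 -0.09 ]
side green [ 0.586 -0.144] (317, 147, 22, 19) [ 0.616 -0.179]
side green [ 0.65  -0.116] (297, 145, 11, 12) [ 0.684 -0.148]
side green [ 0.647 -0.253] (323, 116, 30, 26) [ 0.682 -0.293]
[0.271, 0.25, 0.294] -0.002
at [ 0.4601 -0.4183  0.18  ] [-1.799e+02  1.000e-01  8.560e+01] F [ 0.1 -0.3  0.3] gap 0.05 t 62.65
```

View pics/c15.png

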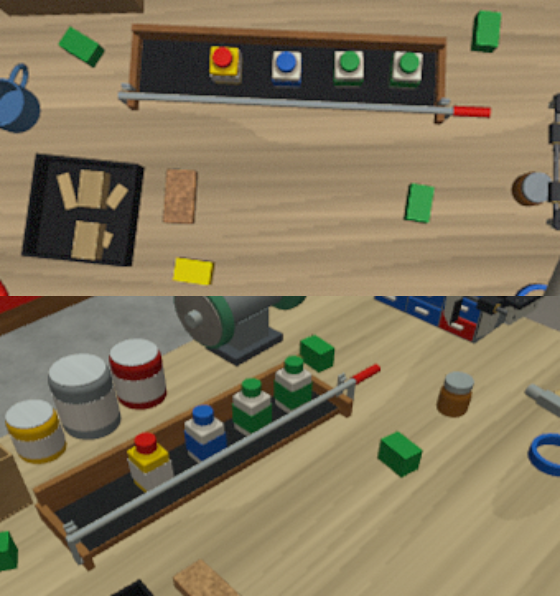

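```bash
python3 -c "
from station import workorder
print(workorder.hand_in())"
```

```text
the job is handed in; nothing more can be done
None
```

I handed the job in at about 63 s (limit 208 s), and the hand-in gave no verdict. The last pictures show bottle1 and bottle2 (bottle3 was absent) upright in line with the two standing bottles, both off-cuts in the bin, and the bar up against its stop, with the jar and sanding block apparently unmoved.

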